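Right the toppled soap tin against the splashback

TASK

The flat olive-green soap tin has toppled in the wash tray and leans with its lid end on the blue splashback. Stand it up by pushing its foot end in so that the lid end stays against the splashback and slides up it until the tin stands, press the tin home flat against the splashback with about 10 N, then slide it along the splashback until it is pressed, with about 10 N, up against the orange end cheek. Push gently, never with more than 25 N anywhere, leave everything else where it is, and leave the tin standing upright in that corner, let go of.

Things in the scene. Friction and masses are not known exactly. Their poses are not given: they have to be found in the camera images.
- tin: Flat olive-green tin, cream band, low brass lid (38 mm wide, 6 mm high): 110 (x) x 60 (y) x 170 (z) mm without lid, 0.48 to 0.85 kg, evenly filled. Origin: centre of its underside (foot); z runs from foot to lid, x along the splashback, y towards it. At the start it leans 48 degrees from upright, top end on the splashback. Let go at more than 19 degrees it slides back; at less it drops upright.
- foot_edge (a point): Middle of the outer lower edge of the tin's foot (tin y = -30 mm, z = 0). At the start it sticks out over the lip, 45 mm above the tray floor; this is a good place to push. As the tin rises it travels in and down (about 7 mm in for 4 mm down at first). Fingers hold well on the tin (friction over 0.5).
- top_edge (a point): Middle of the tin's inner top edge (tin y = +30 mm, z = 170 mm): the edge that touches the splashback at the start and slides up it. Tin on tray and splashback is soap-wet and slides easily (friction 0.2 to 0.3).
- tray: Fixed white wash tray lying on the work surface; its z axis is up, x runs along the splashback towards the end cheek, y points to the splashback. Origin under the tray, on the work surface. The tray floor's top is 6 mm above the origin. The tray reaches from x = -190 to +132 mm; a lip 4 mm higher than the tray floor and 8 mm wide runs along its open side at y = -61 to -69 mm.
- board: Fixed blue splashback standing along the tray, 12 mm thick, top at 186 mm above the work surface, as long as the tray. Same origin and axes as the tray.
- board_face (a point): Point on the splashback's flat face (the side the tin leans on), at tray x = 0, y = +70 mm, at the height of the tray floor; its axes are those of the tray (y points into the splashback).
- cheek: Fixed orange end cheek, a 12 mm panel 120 mm high that stands across the tray's +x end, 70 mm long from the splashback. Same origin and axes as the tray.
- cheek_face (a point): Point on the cheek's flat face (the side the tin comes to rest on), at tray x = +120 mm, y = +40 mm, at the height of the tray floor; axes of the tray (x points into the cheek).
- soap: Pale yellow-green bar of soap, 60 x 45 x 26 mm, lying in the tray's -x end; origin at the centre of its underside. Not to be moved.
- bowl: Blue plastic bowl, 150 mm wide, 60 mm high; origin at the centre of its underside. Not to be moved.
- jar: Glass jar with brass lid, 72 mm wide, 100 mm high; origin at the centre of its underside. Not to be moved.
- bottle: Amber bottle with black cap, 66 mm wide, 190 mm high; origin at the centre of its underside. Not to be moved.
- saucer: Terracotta saucer, 150 mm wide, 28 mm high; origin at the centre of its underside. Not to be moved.
- brush: Hand brush lying flat; origin under its middle. Not to be moved.
- block: Ribbed wooden felting block with a knob, 120 x 80 mm, 52 mm high; origin at the centre of its underside. Not to be moved.
Things that resemble listed ones, but are neither listed nor needed, are in the scene too. Of the things that look like the tin, the middle-sized one is meant.

How it is judged:
By the outcome, as a careful person would: the job done as asked, in the order asked, and still so for the second after the job is handed in, with the robot touching nothing.
It also fails if it takes over 72 s, if anything falls off the work surface, if the arm or the gripper's body presses on something with over 40 N, if the wrist force passes 120 N, or if a joint passes its speed limit or range.

ROBOT

A 7-joint arm with a two-finger parallel gripper is mounted at the origin on the work surface. World frame = base frame: x ahead of the robot, y to its left, z up, the work surface at z = 0. Lengths are in mm, angles in rad, forces in N, time in s.
With the tool pointing down it reaches from about 400 to 850 mm from the base axis. Payload 10.4 kg.
Tool frame: the origin (TCP) lies between the finger pads; the fingertips stand 25 mm ahead of it and the grasp point (between the pads) lies 6 mm ahead of it; z points along the fingers, y is the line along which they close (so a half turn about z gives the same grasp; the last joint's range is limited). The gripper opens to 85 mm and grips with 20 to 120 N. Pads are 22 mm wide; open, the fingers measure 114 mm over their backs; the gripper's body (76 mm by 85 mm) begins 54 mm behind the grasp point. The pads swing forward as they close: fully open they stand 13 mm farther back than shut.
Start: joints at [1.143, 0.332, -0.065, 1.46, 0.022, 1.35, -0.088], TCP at [246.168, -574.499, 256.338] pointing down, gripper open.
Joint ranges: [-2.6, 2.6], [-0.5, 2.12], [-1.47, 1.34], [0.16, 2.42], [-1.27, 4.41], [0.06, 2.06], [-2.6, 2.6]. Speed limits (rad/s): [2.22, 2.22, 2.79, 2.79, 3.14, 3.14, 3.14].

INTERFACE

Orientations are given as a unit quaternion [w, x, y, z].
In Python, from rig import get_state, eyes, sign_off gives the robot as it stands.
- The arm moves only by the tool servo_tool, never from a script. Its argument "series" is one flat list of numbers, 7 for each row, row after row: the shift along the tool's x, y, z in units of 25 mm (1.0 is 25 mm), then the turn, a rotation vector about the tool's x, y, z in units of 6 degrees (1.0 is 6 degrees), then the opening, from -1 (shut) to 1 (fully open). A call has 1 to 5 rows; each row shifts and turns the commanded pose from where the row before left it, along the tool's axes as they then stand; what a row does not reach is not made up. A row lasts 1/12 s, in which the tool goes at most 41.7 mm and 7.16 degrees, less where a joint would pass 70% of its speed; a pose out of reach is approached as far as the arm can. A call is refused whole if a number of a shift passes 1 or a number of a turn 1, either way. A call with a gripper value outside its range is refused whole. The fingers move at their own pace and stop on an object; "force" is the grip in N (left out, the last holds). Time passes only in rows, so rows that do not move let the fingers close. It gives the time, the measured TCP pose, the force, the opening and the grip force at its end, in the units of the state.
- get_state(): the state, without advancing time (a new reading comes with each control period).
- eyes.read_camera(name): name is "scene" or "top"; returns a dict with "frame" (400x640x3 uint8, red, green, blue), "fov_y" (degrees; the focal length in pixels is half the picture's height over the tangent of half this angle, whatever the lens; pixels are square), "cx", "cy" (the principal point, pixels), "rvec" (rotation vector, rad) and "tvec" (3), from world to camera coordinates, as OpenCV has them. Camera axes: x right, y down, z forward; pixel columns grow to the right and rows downward; lengths in mm; the calibration is good to about 2 mm. A picture is of the moment at which its call begins. There is no depth.
- sign_off(): hands the job in; it is judged then, once.
The state is a dict: "time": time; "joints": joint angles; "qvel": joint speeds; "joint_efforts": joint torques, N m; "ee_pos": TCP position; "tool_rot": TCP orientation; "force": force on the tool from outside, world axes, zero at the start; "torque": the same for the moment, N m; "opening": finger opening in mm; "gripper_force": force on a finger pad.
Only numpy, scipy, OpenCV 4.12 (cv2) and the standard library are available. Lean on these libraries where they do the work, as an engineer would, in place of code of your own. Each camera call takes 0.05 s, during which the arm holds its last target. There are 200 camera calls.

## Working session

There is one attempt and no reset: what is moved stays moved. The work goes in short steps, Python scripts to look and compute and a tool call to move; the robot and the scene stay as the last step left them, time stands still between calls to the robot, and variables do not carry over. Pictures are saved under pics/ and viewed, at most 10 in all, crops included, and the job is handed in when it is done.

Besides the shell and the picture viewer there is one more tool, called as name(argument=value, ...), one argument or row to a line, values as JSON. servo_tool: Moves the arm, as the interface text tells. Its arguments: {"type":"object","properties":{"series":{"type":"array","items":{"type":"number"}},"force":{"type":"number"}},"required":["series"]}

```bash
ls; mkdir -p pics; cat > h.py <<'E'
import numpy as np, cv2
from rig import get_state, eyes, sign_off
from scipy.spatial.transform import Rotation as R
def cam(n):
    c=eyes.read_camera(n); f=200/np.tan(np.radians(c['fov_y'])/2)
    K=np.array([[f,0,c['cx']],[0,f,c['cy']],[0,0,1.]]); return c,K
def ray(c,K,u,v,z):
    Rm=cv2.Rodrigues(np.array(c['rvec'],float))[0]; t=np.array(c['tvec'],float).ravel()
    o=-Rm.T@t; d=Rm.T@np.linalg.inv(K)@[u,v,1]; return o+d*(z-o[2])/d[2]
def proj(c,K,P):
    return cv2.projectPoints(np.array(P,float).reshape(-1,3),np.array(c['rvec'],float),np.array(c['tvec'],float),K,None)[0].reshape(-1,2)
def save(c,n): cv2.imwrite('pics/'+n,c['frame'][:,:,::-1])
E
python3 - <<'E'
from h import *
for n in('scene','top'):
    c,K=cam(n); save(c,n+'0.png'); print(n,c['fov_y'],c['cx'],c['cy'],c['rvec'],c['tvec'],[k for k in c if k!='frame'])
print(get_state())
E
```

```text
pics
scene 49.9507967790432 310.7565116620729 207.89932149535915 [ 1.27265193  2.2699019  -0.91974867] [ 340.45791874 -130.97156891 1362.72427087] ['fov_y', 'cx', 'cy', 'rvec', 'tvec']
top 51.17063873631726 314.93535565020045 202.50395354224042 [ 2.13733773 -2.19365356  0.12199118] [-123.82000297  459.74986118 1041.88750244] ['fov_y', 'cx', 'cy', 'rvec', 'tvec']
{'time': 0.1, 'joints': array([ 1.14337127,  0.33282703, -0.06467444,  1.46082238,  0.02162353,
        1.34991226, -0.08850369]), 'qvel': array([ 0.00047434, -0.00026306,  0.00149628, -0.00251665, -0.00034401,
        0.00045707, -0.00010808]), 'joint_efforts': array([ 2.20997630e-03, -6.26740122e+01,  4.94864839e-02, -3.92428422e+01,
        1.63334375e-02,  6.92769274e-03,  3.37365805e-05]), 'ee_pos': array([ 246.02446083, -574.22257121,  255.60064459]), 'tool_rot': array([-6.13303694e-04,  9.79584654e-01,  2.01031091e-01, -1.70584895e-04]), 'force': array([-0.54887752,  0.09969581, -0.80484689]), 'torque': array([-0.00552123, -0.00893332, -0.0267872 ]), 'gripper_force': 0.0, 'opening': 85.38399959413013}
```

View pics/scene0.png

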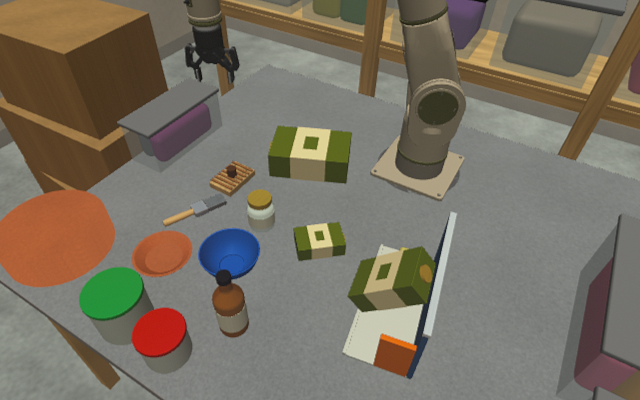

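View pics/top0.png

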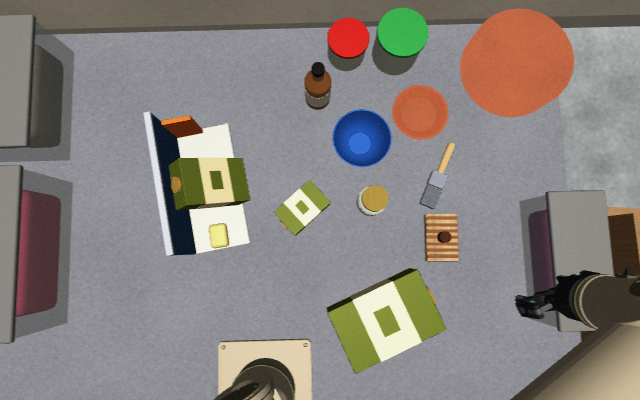

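Three tins lie in the top view: large at (386,318), small at (302,207) and medium at (210,182). The medium one leans on the blue board in the tray, which fits the description. I'll confirm it in one enlarged crop.

```bash
python3 - <<'E'
from h import *
c,K=cam('top'); f=c['frame'][100:265,130:270,::-1]; g=cv2.resize(f,None,fx=3.6,fy=3.6,interpolation=cv2.INTER_CUBIC); cv2.imwrite('pics/crop1.png',g)
E
```

```text
(no output)
```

View pics/crop1.png

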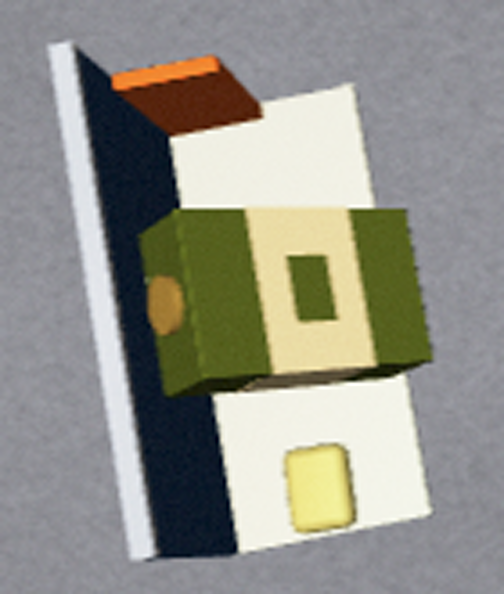

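The crop shows the medium tin leaning with its brass lid towards the blue board. The cheek is at the top and the soap bar below. Next I'll fit the tray and tin pose.

```bash
cat >> h.py <<'E'
def tin2tray(p,x0,th=np.radians(48)):
    x,y,z=p; s,c=np.sin(th),np.cos(th) # inner foot edge at y=70-170s,z=6
    return [x0+x, 70-170*s+(y-30)*c+z*s, 6-(y-30)*s+z*c]
def T(P,x,y,a):
    c,s=np.cos(a),np.sin(a); P=np.array(P,float); return np.c_[x+c*P[:,0]-s*P[:,1], y+s*P[:,0]+c*P[:,1], P[:,2]]
E
python3 - <<'E'
from h import *
from scipy.optimize import least_squares
c,K=cam('top')
A=[((352,84),(132,-69,10)),((432,514),(-190,-69,10)),((75,42),(132,70,186)),((50,45),(132,82,186)),((155,558),(-190,70,186)),((131,561),(-190,82,186)),((238,553),(-190,70,6)),((219,70),(120,0,126)),((172,136),(120,70,6))]
B=[((181,209),(55,-30,170)),((405,209),(55,-30,0)),((432,361),(-55,-30,0)),((210,376),(-55,-30,170)),((140,233),(55,30,170)),((170,396),(-55,30,170))]
px=lambda q:(np.array([i[0] for i in q],float)+.5)/3.6-.5+[130,100]
pa,pb=px(A),px(B)
def f(v):
    P=[a[1] for a in A]+[tin2tray(b[1],v[3]) for b in B]
    return (proj(c,K,T(P,*v[:3]))-np.r_[pa,pb])
best=min((least_squares(lambda v:f(v).ravel(),[450,300,a,0],x_scale=[10,10,.1,10]) for a in(-.3,0,.3)),key=lambda r:r.cost)
v=best.x; print(v,best.cost); print(f(v).round(1).tolist())
# scene cam check
c2,K2=cam('scene')
P=[(132,70,186),(-190,70,186),(132,-69,10),(120,0,126)]+[tin2tray(b[1],v[3]) for b in B[:4]]
q=proj(c2,K2,T(P,*v[:3])); print(q.round().tolist())
im=c2['frame'][:,:,::-1].copy()
for p in q: cv2.circle(im,tuple(int(i) for i in p.round()),1,(0,0,255),-1)
cv2.imwrite('pics/chk.png',cv2.resize(im[190:400,330:480],None,fx=2.8,fy=2.8))
np.save('fit.npy',v)
E
```

```text
[ 5.34082912e+02  1.34549720e+02  1.68349121e-01 -3.21174808e+01] 6.175194662085771
[[0.6, 0.0], [-0.1, 0.4], [-0.4, -0.3], [1.2, -0.1], [0.1, -0.3], [1.2, -0.1], [0.7, 0.1], [-0.4, -0.4], [-0.0, 0.2], [-1.1, -0.6], [0.7, -0.3], [0.9, -0.0], [-1.3, 0.7], [-0.4, 0.1], [-1.4, 0.5]]
[[423.0, 333.0], [451.0, 211.0], [342.0, 351.0], [382.0, 330.0], [411.0, 284.0], [347.0, 296.0], [361.0, 260.0], [422.0, 245.0]]
```

View pics/chk.png

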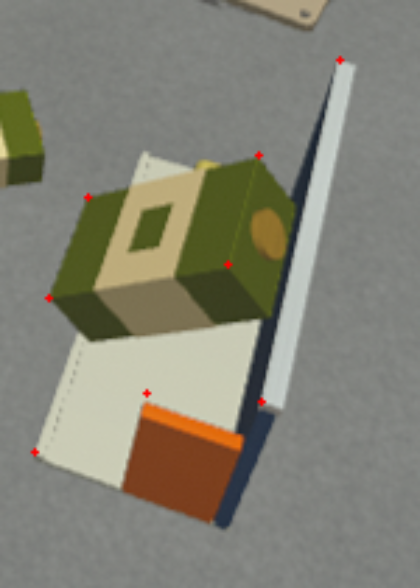

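Fit holds in both views to about 1 px (tray at (534,134), yaw 9.6°, tin at tray x = -32). Planning the stand-off pose.

```bash
cat >> h.py <<'E'
v=np.load('fit.npy'); Rt=R.from_euler('z',v[2])
def W(p): return T([p],*v[:3])[0]
def inv(p): return Rt.inv().apply(np.array(p)-[v[0],v[1],0])
def tilt(deg): # tray-frame axes as columns
    t=np.radians(deg); z=np.array([0,np.sin(t),-np.cos(t)]); x=np.array([0,np.cos(t),np.sin(t)])
    return np.c_[x,np.cross(z,x),z]
def here():
    s=get_state(); q=s['tool_rot']; return np.array(s['ee_pos']),R.from_quat([q[1],q[2],q[3],q[0]]),s
def tgt(corner,A,off=(11,0,25)): # corner in tray; returns TCP world, rot
    Rw=Rt*R.from_matrix(A); return W(corner)-Rw.apply(off),Rw
def plan(p0,R0,p1,R1,N):
    r=(R0.inv()*R1).as_rotvec()/N; S=sum(R.from_rotvec(r*i).as_matrix() for i in range(N))
    d=np.linalg.solve(S,R0.inv().apply(p1-p0))
    u=np.r_[d/25,np.degrees(r)/6]; print('row x%d'%N,u.round(3).tolist())
    p=p0.copy();path=[]
    for i in range(N): p=p+(R0*R.from_rotvec(r*i)).apply(d); path.append(p.round().tolist())
    print(path[::4])
    return u
E
python3 - <<'E'
from h import *
p,r,s=here(); t,q=tgt((-32,-115,110),tilt(35)); print(t); plan(p,r,t,q,28)
E
```

```text
[525.71655852  -7.20623086 124.16946031]
row x28 [0.887, -0.036, 0.472, 0.139, 0.176, -0.44]
[[266.0, -565.0, 244.0], [342.0, -515.0, 201.0], [409.0, -449.0, 167.0], [465.0, -370.0, 141.0], [505.0, -279.0, 124.0], [528.0, -182.0, 117.0], [534.0, -82.0, 118.0]]
```

```bash
python3 - <<'E'
from h import *
p,r,s=here(); t,q=tgt((-32,-115,310),tilt(35)); print(t); plan(p,r,t,q,25)
E
```

```text
[525.71655852  -7.20623086 324.16946031]
row x25 [1.086, -0.09, 0.218, 0.155, 0.197, -0.493]
[[270.0, -562.0, 250.0], [359.0, -498.0, 235.0], [434.0, -416.0, 230.0], [490.0, -320.0, 237.0], [525.0, -217.0, 256.0], [537.0, -110.0, 285.0], [526.0, -7.0, 324.0]]
```

servo_tool(
  series=[0.97,-0.08,0.2,0.14,0.18,-0.44,-1,0.97,-0.08,0.2,0.14,0.18,-0.44,-1,0.97,-0.08,0.2,0.14,0.18,-0.44,-1,0.97,-0.08,0.2,0.14,0.18,-0.44,-1,0.97,-0.08,0.2,0.14,0.18,-0.44,-1],
)

```text
time: 0.67
ee_pos: [350.8, -504.9, 235.8]
tool_rot: [-0.046, 0.947, 0.315, 0.04]
force: [0.5, 0.0, -0.0]
opening: 25.4
gripper_force: 0.0
```

servo_tool(
  series=[0.97,-0.08,0.2,0.14,0.18,-0.44,-1,0.97,-0.08,0.2,0.14,0.18,-0.44,-1,0.97,-0.08,0.2,0.14,0.18,-0.44,-1,0.97,-0.08,0.2,0.14,0.18,-0.44,-1,0.97,-0.08,0.2,0.14,0.18,-0.44,-1],
)

```text
time: 1.08
ee_pos: [434.2, -414.8, 230.2]
tool_rot: [-0.091, 0.9, 0.42, 0.077]
force: [0.2, -0.3, 0.4]
opening: -0.1
gripper_force: 0.0
```

servo_tool(
  series=[0.97,-0.08,0.2,0.14,0.18,-0.44,-1,0.97,-0.08,0.2,0.14,0.18,-0.44,-1,0.97,-0.08,0.2,0.14,0.18,-0.44,-1,0.97,-0.08,0.2,0.14,0.18,-0.44,-1,0.97,-0.08,0.2,0.14,0.18,-0.44,-1],
)

```text
time: 1.5
ee_pos: [495.3, -307.4, 239.0]
tool_rot: [-0.134, 0.837, 0.518, 0.114]
force: [-0.5, -0.7, 0.0]
opening: 0.1
gripper_force: 0.0
```

servo_tool(
  series=[0.97,-0.08,0.2,0.14,0.18,-0.44,-1,0.97,-0.08,0.2,0.14,0.18,-0.44,-1,0.97,-0.08,0.2,0.14,0.18,-0.44,-1,0.97,-0.08,0.2,0.14,0.18,-0.44,-1,0.97,-0.08,0.2,0.14,0.18,-0.44,-1],
)

```text
time: 1.92
ee_pos: [529.4, -190.6, 262.2]
tool_rot: [-0.174, 0.76, 0.608, 0.149]
force: [0.7, 0.3, -0.0]
opening: 0.2
gripper_force: 0.0
```

servo_tool(
  series=[0.97,-0.08,0.2,0.14,0.18,-0.44,-1,0.97,-0.08,0.2,0.14,0.18,-0.44,-1,0.97,-0.08,0.2,0.14,0.18,-0.44,-1,0.97,-0.08,0.2,0.14,0.18,-0.44,-1,0.97,-0.08,0.2,0.14,0.18,-0.44,-1],
)

```text
time: 2.33
ee_pos: [534.6, -72.4, 299.0]
tool_rot: [-0.212, 0.671, 0.687, 0.181]
force: [0.3, -0.5, 0.1]
opening: -0.2
gripper_force: 0.0
```

```bash
python3 - <<'E'
from h import *
p,r,s=here(); print(s['time'],p,s['opening'],s['force'],s['joints'].round(2)); t,q=tgt((-32,-105,110),tilt(35)); print(t); plan(p,r,t,q,10)
E
```

```text
2.3333 [534.6163287  -72.38947904 298.97325401] -0.24948449218349456 [ 0.26624587 -0.53550685  0.12458496] [ 0.8   0.34 -0.58  1.51 -0.35  1.53  0.3 ]
[524.04100814   2.65239637 124.16946031]
row x10 [-0.134, 0.001, 0.75, 0.043, 0.042, -0.125]
[[534.0, -65.0, 281.0], [530.0, -36.0, 211.0], [525.0, -5.0, 141.0]]
```

servo_tool(
  series=[-0.13,0,0.75,0.04,0.04,-0.12,-1,-0.13,0,0.75,0.04,0.04,-0.12,-1,-0.13,0,0.75,0.04,0.04,-0.12,-1,-0.13,0,0.75,0.04,0.04,-0.12,-1,-0.13,0,0.75,0.04,0.04,-0.12,-1],
)

```text
time: 2.75
ee_pos: [529.9, -36.5, 210.4]
tool_rot: [-0.22, 0.646, 0.707, 0.187]
force: [0.7, -0.3, 0.1]
opening: 0.1
gripper_force: 0.0
```

servo_tool(
  series=[-0.13,0,0.75,0.04,0.04,-0.12,-1,-0.13,0,0.75,0.04,0.04,-0.12,-1,-0.13,0,0.75,0.04,0.04,-0.12,-1,-0.13,0,0.75,0.04,0.04,-0.12,-1,0,0,0,0,0,0,-1],
)

```text
time: 3.17
ee_pos: [523.6, -4.6, 138.9]
tool_rot: [-0.229, 0.624, 0.722, 0.191]
force: [-1.5, 1.0, 0.2]
opening: -0.1
gripper_force: 0.0
```

```bash
cat >> h.py <<'E'
def rep():
    p,r,s=here(); print('t %.2f corner'%s['time'],inv(p+r.apply([11,0,25])).round(1),'Ftray',Rt.inv().apply(s['force']).round(1)); return p,r,s
E
python3 - <<'E'
from h import *
p,r,s=rep(); t,q=tgt((-32,-91,75),tilt(35)); plan(p,r,t,q,5)
c,K=cam('top'); f=c['frame'][80:280,110:330,::-1]; cv2.imwrite('pics/t1.png',cv2.resize(f,None,fx=3,fy=3))
for a in (48,40,32,24,19,12,6,0):
    print(a,np.round(tin2tray((0,-30,20),-32,np.radians(a)),1))
E
```

```text
t 3.17 corner [ -33.3 -112.2  124.6] Ftray [-1.3  1.2  0.2]
row x5 [-0.089, 0.013, 0.423, 0.007, 0.009, -0.04]
[[523.0, -0.0, 129.0], [522.0, 16.0, 89.0]]
48 [-32.  -81.6  64. ]
40 [-32.  -72.4  59.9]
32 [-32.  -60.4  54.8]
24 [-32.  -45.8  48.7]
19 [-32.  -35.6  44.4]
12 [-32.  -19.9  38. ]
6 [-32.   -5.4  32.2]
0 [-32.  10.  26.]
```

View pics/t1.png

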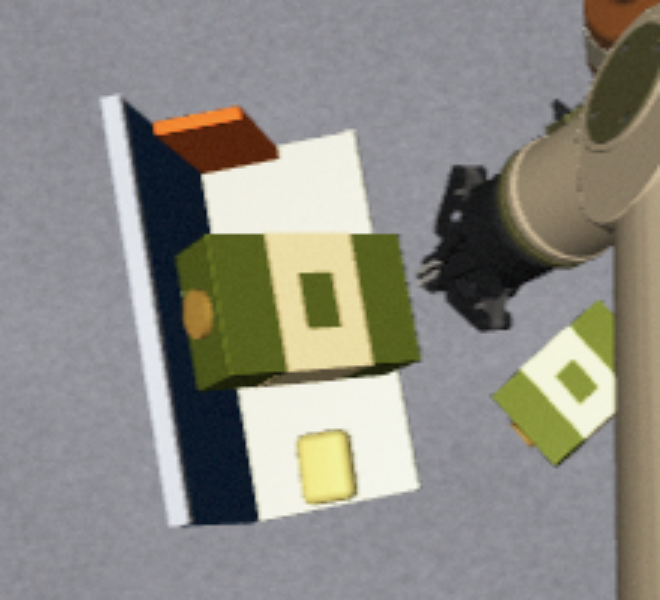

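Fingers closed, just outside the tin's foot edge (picture: fingertips at (428,275), foot edge near (410,300)). Closing in.

servo_tool(
  series=[-0.09,0.01,0.42,0,0,-0.04,-1,-0.09,0.01,0.42,0,0,-0.04,-1,-0.09,0.01,0.42,0,0,-0.04,-1,-0.09,0.01,0.42,0,0,-0.04,-1,0,0,0,0,0,0,-1],
)

```text
time: 3.63
ee_pos: [522.8, 10.3, 99.5]
tool_rot: [-0.226, 0.619, 0.727, 0.193]
force: [0.1, -0.5, -0.1]
opening: -0.3
gripper_force: 0.0
```

```bash
python3 - <<'E'
from h import *
p,r,s=rep(); t,q=tgt((-32,-84,67),tilt(35)); plan(p,r,t,q,4)
print(R.from_matrix((Rt.inv()*r).as_matrix().T@tilt(35)).as_rotvec(degrees=True))
E
```

```text
t 3.63 corner [-31.7 -97.3  85.1] Ftray [-0.  -0.5 -0.1]
row x4 [0.004, -0.002, 0.226, 0.014, 0.017, -0.014]
[[522.0, 14.0, 95.0]]
[ 0.34598836  0.3984759  -0.33963534]
```

servo_tool(
  series=[0,0,0.2,0,0,0,-1,0,0,0.2,0,0,0,-1,0,0,0.2,0,0,0,-1,0,0,0.1,0,0,0,-1,0,0,0,0,0,0,-1],
)

```text
time: 4.05
ee_pos: [522.3, 19.4, 86.6]
tool_rot: [-0.225, 0.619, 0.727, 0.194]
force: [0.1, 0.6, -0.8]
opening: 0.3
gripper_force: 0.0
```

servo_tool(
  series=[0,0,0.05,0,0,0,-1,0,0,0.05,0,0,0,-1,0,0,0.05,0,0,0,-1,0,0,0,0,0,0,-1],
)

```text
time: 4.38
ee_pos: [522.2, 21.1, 83.8]
tool_rot: [-0.225, 0.619, 0.727, 0.194]
force: [0.6, 0.6, 0.5]
opening: -0.3
gripper_force: 0.0
```

```bash
python3 - <<'E'
from h import *
p,r,s=rep()
E
```

```text
t 4.38 corner [-30.5 -86.6  69.4] Ftray [0.7 0.5 0.5]
```

servo_tool(
  series=[0,0,0.06,0,0,0,-1,0,0,0.06,0,0,0,-1,0,0,0.06,0,0,0,-1,0,0,0.05,0,0,0,-1,0,0,0,0,0,0,-1],
)

```text
time: 4.8
ee_pos: [521.5, 24.6, 78.9]
tool_rot: [-0.225, 0.619, 0.727, 0.194]
force: [-0.0, 0.8, -0.4]
opening: 0.1
gripper_force: 0.0
```

servo_tool(
  series=[0.02,0,0.04,0,0,0,-1,0.02,0,0.04,0,0,0,-1,0,0,0,0,0,0,-1],
)

```text
time: 5.05
ee_pos: [521.5, 26.2, 78.0]
tool_rot: [-0.224, 0.619, 0.727, 0.194]
force: [-0.1, -0.3, -0.2]
opening: -0.2
gripper_force: 0.2
```

```bash
python3 - <<'E'
from h import *
p,r,s=rep()
E
```

```text
t 5.05 corner [-30.3 -81.4  63.6] Ftray [-0.1 -0.2 -0.2]
```

servo_tool(
  series=[0.04,0,0.07,0,0,0,-1,0.04,0,0.07,0,0,0,-1,0,0,0,0,0,0,-1],
)

```text
time: 5.3
ee_pos: [522.1, 28.4, 76.9]
tool_rot: [-0.223, 0.62, 0.727, 0.194]
force: [0.9, -6.4, 5.6]
opening: 0.3
gripper_force: 4.3
```

servo_tool(
  series=[0.04,0,0.07,0,0,0,-1,0.04,0,0.07,0,0,0,-1,0,0,0,0,0,0,-1],
)

```text
time: 5.55
ee_pos: [521.6, 32.1, 75.1]
tool_rot: [-0.223, 0.62, 0.727, 0.194]
force: [0.8, -5.5, 4.7]
opening: 0.1
gripper_force: 4.0
```

```bash
python3 - <<'E'
from h import *
p,r,s=rep()
E
```

```text
t 5.55 corner [-29.1 -75.7  60.7] Ftray [-0.1 -5.5  4.7]
```

servo_tool(
  series=[0.06,0,0.09,0,0,0,-1,0.06,0,0.09,0,0,0,-1,0.06,0,0.09,0,0,0,-1,0.06,0,0.09,0,0,0,-1,0.06,0,0.09,0,0,0,-1],
)

```text
time: 5.97
ee_pos: [519.0, 44.7, 69.5]
tool_rot: [-0.224, 0.62, 0.727, 0.194]
force: [1.7, -4.7, 0.4]
opening: 0.1
gripper_force: 2.2
```

servo_tool(
  series=[0.06,0,0.09,0,0,0,-1,0.06,0,0.09,0,0,0,-1,0.06,0,0.09,0,0,0,-1,0.06,0,0.09,0,0,0,-1,0.06,0,0.09,0,0,0,-1],
)

```text
time: 6.38
ee_pos: [516.1, 58.6, 64.3]
tool_rot: [-0.225, 0.619, 0.727, 0.194]
force: [-0.1, -3.4, -0.0]
opening: 0.3
gripper_force: 1.4
```

```bash
python3 - <<'E'
from h import *
p,r,s=rep()
E
```

```text
t 6.38 corner [-30.2 -48.6  50. ] Ftray [-0.7 -3.3 -0. ]
```

servo_tool(
  series=[0.06,0,0.09,0,0,0,-1,0.06,0,0.09,0,0,0,-1,0.05,0,0.08,0,0,0,-1,0.03,0,0.04,0,0,0,-1,0,0,0,0,0,0,-1],
)

```text
time: 6.8
ee_pos: [514.7, 67.1, 61.1]
tool_rot: [-0.225, 0.619, 0.727, 0.194]
force: [0.7, -0.0, 0.2]
opening: -0.1
gripper_force: 0.1
```

```bash
cat >> h.py <<'E'
B=[(55,-30,170),(55,-30,0),(-55,-30,0),(-55,-30,170),(55,30,170),(-55,30,170)]
E
python3 - <<'E'
from h import *
p,r,s=rep()
c,K=cam('top')
im=cv2.resize(c['frame'][100:265,130:320,::-1],None,fx=3.6,fy=3.6,interpolation=cv2.INTER_CUBIC)
for th,col in((20,(0,0,255)),):
    q=proj(c,K,T([tin2tray(b,v[3],np.radians(th)) for b in B],*v[:3]))
    for u in q: cv2.circle(im,tuple(int(i) for i in ((u-[130,100]+.5)*3.6).round()),2,col,-1)
cv2.imwrite('pics/t2.png',im)
E
```

```text
t 6.80 corner [-30.1 -40.   46.7] Ftray [ 0.7 -0.1  0.2]
```

View pics/t2.png

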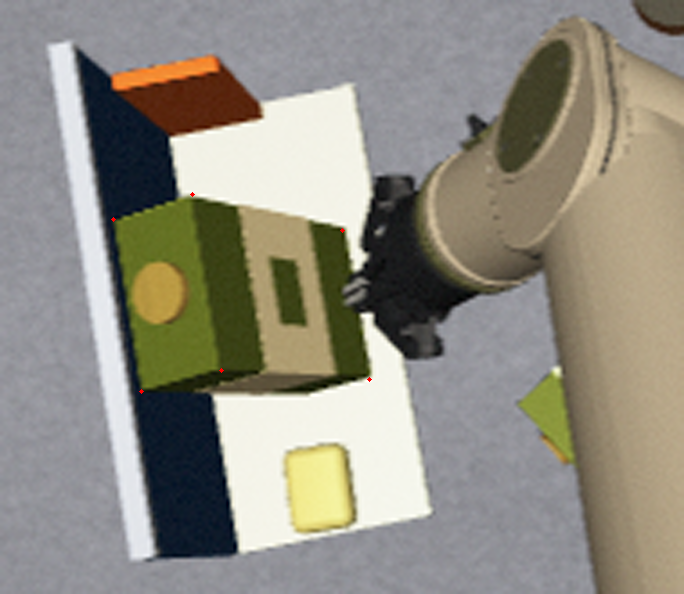

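servo_tool(
  series=[0.5,0,-0.33,0,0,0,-1,0.5,0,-0.33,0,0,0,-1,0,0,0,0,0,0,-1],
)

```text
time: 7.1
ee_pos: [513.8, 79.2, 91.2]
tool_rot: [-0.224, 0.618, 0.728, 0.195]
force: [1.1, -0.3, -0.1]
opening: -0.1
gripper_force: 0.0
```

```bash
python3 - <<'E'
from h import *
p,r,s=rep()
E
```

```text
t 7.10 corner [-29.  -27.9  76.8] Ftray [ 1.1 -0.5 -0.1]
```

servo_tool(
  series=[0.5,0,-0.33,0,0,0,-1,0.5,0,-0.33,0,0,0,-1,0.5,0,-0.33,0,0,0,-1,0.5,0,-0.33,0,0,0,-1,0,0,0,0,0,0,-1],
)

```text
time: 7.52
ee_pos: [510.3, 101.6, 147.8]
tool_rot: [-0.223, 0.618, 0.728, 0.195]
force: [-0.2, 0.9, 0.1]
opening: 0.1
gripper_force: 0.0
```

```bash
cat >> h.py <<'E'
import itertools
from scipy.optimize import least_squares
def theta(save=None):
    # fit tin lean + x + yaw0 by silhouette IoU of green/cream/brass region in the scene+top image
    from scipy.optimize import minimize
    obs=[]
    for n in('top','scene'):
        c,K=cam(n); im=cv2.cvtColor(c['frame'],cv2.COLOR_RGB2HSV)
        obs.append((c,K,im))
    C=[(x,y,z) for x in(-55,55) for y in(-30,30) for z in(0,170)]
    def poly(c,K,th,x0): 
        q=proj(c,K,T([tin2tray(b,x0,np.radians(th)) for b in C],*v[:3])); return cv2.convexHull(q.astype(np.float32))
    return obs,poly
E
python3 - <<'E'
from h import *
p,r,s=rep()
obs,poly=theta()
c,K,im=obs[0]
g=((im[...,0]>28)&(im[...,0]<45)&(im[...,1]>130)).astype(np.uint8)
best=[]
for th in np.arange(14,28,1.):
  for x0 in np.arange(-36,-25,2.):
    m=np.zeros((400,640),np.uint8); h=poly(c,K,th,x0); cv2.fillConvexPoly(m,h.round().astype(int),1)
    roi=np.zeros_like(m); roi[140:212,155:240]=1
    a=g*roi; # greens outside minus nongreen rim
    out=(a*(1-m)).sum(); ring=m-cv2.erode(m,np.ones((3,3))); non=(ring*(1-g)).sum()
    best.append((int(out)+int(non),th,x0,int(out),int(non)))
print(sorted(best)[:6])
E
```

```text
t 7.52 corner [-28.7  -5.3 133.5] Ftray [-0.   0.9  0.1]
[(173, np.float64(23.0), np.float64(-30.0), 3, 170), (175, np.float64(23.0), np.float64(-28.0), 3, 172), (176, np.float64(22.0), np.float64(-28.0), 7, 169), (179, np.float64(24.0), np.float64(-30.0), 6, 173), (180, np.float64(24.0), np.float64(-32.0), 4, 176), (180, np.float64(24.0), np.float64(-28.0), 6, 174)]
```

servo_tool(
  series=[-0.47,0,0.31,0,0,0,-1,-0.47,0,0.31,0,0,0,-1,0,0,0,0,0,0,-1],
)

```text
time: 7.87
ee_pos: [509.8, 87.3, 114.6]
tool_rot: [-0.226, 0.62, 0.726, 0.193]
force: [-0.2, -0.4, -0.3]
opening: 0.3
gripper_force: 0.0
```

servo_tool(
  series=[0.04,0,0.07,0,0,0,-1,0.04,0,0.07,0,0,0,-1,0,0,0,0,0,0,-1],
)

```text
time: 8.12
ee_pos: [510.7, 92.8, 116.4]
tool_rot: [-0.225, 0.619, 0.727, 0.194]
force: [0.1, -3.6, -0.6]
opening: -0.1
gripper_force: 1.5
```

```bash
python3 - <<'E'
from h import *
p,r,s=rep()
E
```

```text
t 8.12 corner [-29.8 -14.  102. ] Ftray [-0.5 -3.5 -0.6]
```

servo_tool(
  series=[0.04,0,0.07,0,0,0,-1,0.04,0,0.07,0,0,0,-1,0,0,0,0,0,0,-1],
)

```text
time: 8.37
ee_pos: [509.9, 97.1, 115.0]
tool_rot: [-0.225, 0.619, 0.727, 0.194]
force: [1.1, -2.3, 0.3]
opening: 0.1
gripper_force: 1.1
```

servo_tool(
  series=[0.04,0,0.07,0,0,0,-1,0.04,0,0.07,0,0,0,-1,0,0,0,0,0,0,-1],
)

```text
time: 8.62
ee_pos: [509.2, 100.8, 113.1]
tool_rot: [-0.225, 0.619, 0.727, 0.194]
force: [0.3, -1.5, 0.7]
opening: -0.2
gripper_force: 0.5
```

```bash
python3 - <<'E'
from h import *
p,r,s=rep()
E
```

```text
t 8.62 corner [-29.9  -5.8  98.7] Ftray [ 0.  -1.5  0.7]
```

servo_tool(
  series=[0.44,0,-0.41,0,0,0,-1,0.44,0,-0.41,0,0,0,-1,0,0,0,0,0,0,-1],
)

```text
time: 8.87
ee_pos: [509.4, 108.2, 146.3]
tool_rot: [-0.224, 0.618, 0.728, 0.195]
force: [-0.6, -0.7, 0.8]
opening: -0.2
gripper_force: 0.2
```

servo_tool(
  series=[0.44,0,-0.4,0,0,0,-1,0.44,0,-0.4,0,0,0,-1,0,0,0,0,0,0,-1],
)

```text
time: 9.12
ee_pos: [508.1, 114.6, 175.1]
tool_rot: [-0.223, 0.618, 0.728, 0.195]
force: [1.2, -0.0, 1.1]
opening: 0.1
gripper_force: 0.2
```

```bash
python3 - <<'E'
from h import *
p,r,s=rep()
E
```

```text
t 9.12 corner [-28.6   7.9 160.7] Ftray [ 1.2 -0.2  1.1]
```

servo_tool(
  series=[-0.29,0,0.28,0,0,0,-1,-0.29,0,0.28,0,0,0,-1,0,0,0,0,0,0,-1],
)

```text
time: 9.37
ee_pos: [506.8, 108.3, 149.1]
tool_rot: [-0.226, 0.62, 0.726, 0.193]
force: [0.3, -1.4, 0.0]
opening: -0.0
gripper_force: 0.3
```

servo_tool(
  series=[0.03,0,0.06,0,0,0,-1,0.03,0,0.06,0,0,0,-1,0,0,0,0,0,0,-1],
)

```text
time: 9.62
ee_pos: [507.4, 111.5, 149.3]
tool_rot: [-0.225, 0.62, 0.727, 0.194]
force: [1.0, -4.5, -1.6]
opening: 0.0
gripper_force: 2.2
```

```bash
python3 - <<'E'
from h import *
p,r,s=rep()
E
```

```text
t 9.62 corner [-29.9   5.  135. ] Ftray [ 0.2 -4.6 -1.6]
```

servo_tool(
  series=[0.03,0,0.05,0,0,0,-1,0.03,0,0.05,0,0,0,-1,0,0,0,0,0,0,-1],
)

```text
time: 9.87
ee_pos: [506.8, 114.8, 148.6]
tool_rot: [-0.225, 0.619, 0.727, 0.194]
force: [0.7, -2.5, -0.9]
opening: -0.2
gripper_force: 1.6
```

```bash
python3 - <<'E'
from h import *
p,r,s=rep()
E
```

```text
t 9.87 corner [-29.9   8.3 134.2] Ftray [ 0.3 -2.5 -0.9]
```

servo_tool(
  series=[0.02,0,0.04,0,0,0,-1,0.02,0,0.04,0,0,0,-1,0,0,0,0,0,0,-1],
)

```text
time: 10.12
ee_pos: [506.4, 117.2, 147.7]
tool_rot: [-0.225, 0.619, 0.727, 0.194]
force: [0.5, -0.3, -0.3]
opening: -0.0
gripper_force: 0.6
```

```bash
python3 - <<'E'
from h import *
p,r,s=rep()
c,K=cam('top')
im=cv2.resize(c['frame'][100:265,130:320,::-1],None,fx=3.6,fy=3.6,interpolation=cv2.INTER_CUBIC)
for th,col in((0,(0,0,255)),(5,(255,0,255))):
    q=proj(c,K,T([tin2tray(b,-30,np.radians(th)) for b in B],*v[:3]))
    for u in q: cv2.circle(im,tuple(int(i) for i in ((u-[130,100]+.5)*3.6).round()),2,col,-1)
cv2.imwrite('pics/t3.png',im)
E
```

```text
t 10.12 corner [-29.9  10.8 133.4] Ftray [ 0.4 -0.4 -0.3]
```

View pics/t3.png

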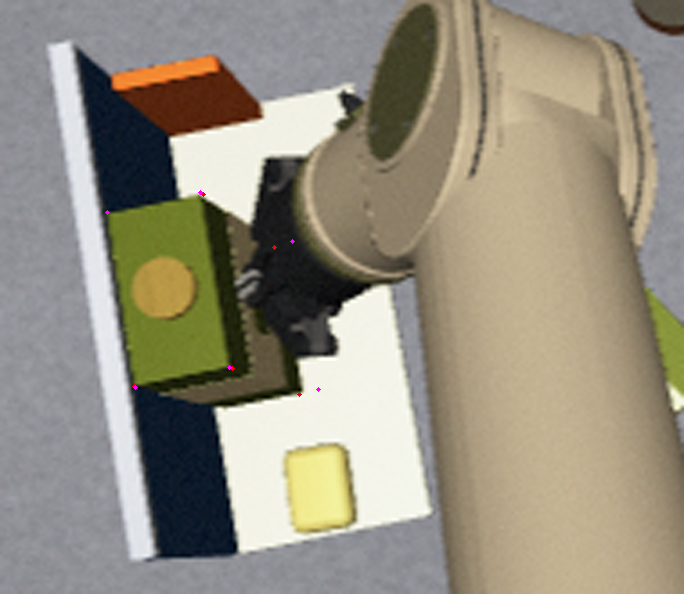

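servo_tool(
  series=[-0.34,0,0.44,0,0,0,-1,-0.32,0,0.46,0,0,0,-1,-0.32,0,0.46,0,0,0,-1,-0.32,0,0.46,0,0,0,-1,0,0,0,0,0,0,-1],
)

```text
time: 10.58
ee_pos: [505.6, 116.3, 89.9]
tool_rot: [-0.226, 0.619, 0.727, 0.193]
force: [-0.6, 0.4, -0.7]
opening: 0.0
gripper_force: 0.2
```

servo_tool(
  series=[0.03,0,0.02,0,0,0,-1,0.03,0,0.02,0,0,0,-1,0,0,0,0,0,0,-1],
)

```text
time: 10.83
ee_pos: [507.1, 117.9, 92.8]
tool_rot: [-0.224, 0.619, 0.727, 0.194]
force: [-0.2, -0.8, -0.4]
opening: -0.2
gripper_force: 0.2
```

```bash
python3 - <<'E'
from h import *
p,r,s=rep()
E
```

```text
t 10.83 corner [-29.1  11.3  78.4] Ftray [-0.4 -0.7 -0.4]
```

Now pressing in small steps.

servo_tool(
  series=[0.02,0,0.01,0,0,0,-1,0.02,0,0.01,0,0,0,-1,0,0,0,0,0,0,-1],
)

```text
time: 11.08
ee_pos: [506.9, 118.7, 92.5]
tool_rot: [-0.224, 0.619, 0.727, 0.194]
force: [0.2, -1.4, 0.4]
opening: -0.1
gripper_force: 0.6
```

servo_tool(
  series=[0.02,0,0.01,0,0,0,-1,0,0,0,0,0,0,-1],
)

```text
time: 11.25
ee_pos: [506.7, 119.0, 92.2]
tool_rot: [-0.224, 0.619, 0.727, 0.194]
force: [0.8, -1.7, 2.3]
opening: 0.1
gripper_force: 1.1
```

servo_tool(
  series=[0.02,0,0.01,0,0,0,-1,0,0,0,0,0,0,-1],
)

```text
time: 11.42
ee_pos: [506.8, 119.0, 92.2]
tool_rot: [-0.224, 0.62, 0.727, 0.194]
force: [1.1, -4.8, 2.8]
opening: 0.1
gripper_force: 2.4
```

```bash
python3 - <<'E'
from h import *
p,r,s=rep()
E
```

```text
t 11.42 corner [-29.2  12.5  77.8] Ftray [ 0.3 -5.   2.8]
```

servo_tool(
  series=[0.03,0,0,0,0,0,-1,0,0,0,0,0,0,-1],
)

```text
time: 11.58
ee_pos: [506.7, 119.1, 92.3]
tool_rot: [-0.224, 0.62, 0.727, 0.194]
force: [0.4, -5.9, -0.0]
opening: -0.1
gripper_force: 3.2
```

servo_tool(
  series=[0.02,0,0.01,0,0,0,-1,0,0,0,0,0,0,-1],
)

```text
time: 11.75
ee_pos: [506.7, 119.2, 92.3]
tool_rot: [-0.224, 0.62, 0.727, 0.194]
force: [2.1, -8.2, 1.0]
opening: -0.1
gripper_force: 4.1
```

servo_tool(
  series=[0.02,0,0.01,0,0,0,-1,0,0,0,0,0,0,-1,0,0,0,0,0,0,-1,0,0,0,0,0,0,-1],
)

```text
time: 12.08
ee_pos: [506.7, 119.2, 92.3]
tool_rot: [-0.223, 0.62, 0.727, 0.193]
force: [0.3, -10.7, 1.1]
opening: 0.3
gripper_force: 5.1
```

```bash
python3 - <<'E'
from h import *
p,r,s=rep()
E
```

```text
t 12.08 corner [-29.2  12.7  77.8] Ftray [ -1.5 -10.6   1.1]
```

Pressed home: held at about 10.6 N, tin stopped. Next I'll back off and come round to the tin's -x side.

servo_tool(
  series=[-0.33,0,-0.23,0,0,0,-1,-0.65,0,-0.46,0,0,0,-1,-0.65,0,-0.46,0,0,0,-1,-0.65,0,-0.46,0,0,0,-1,-0.3,0,-0.9,0,0,0,-1],
)

```text
time: 12.5
ee_pos: [519.2, 30.7, 106.0]
tool_rot: [-0.226, 0.62, 0.726, 0.193]
force: [-0.1, 0.5, -0.0]
opening: -0.0
gripper_force: 0.0
```

```bash
cat >> h.py <<'E'
z2=np.array([.5,.3,-.81]); z2/=np.linalg.norm(z2); y2=np.cross(z2,[1,0,0]); y2/=np.linalg.norm(y2)
A2=np.c_[np.cross(y2,z2),y2,z2]
E
python3 - <<'E'
from h import *
print(A2.round(2).tolist())
p,r,s=rep(); print(s['joints'].round(2))
t,q=tgt((-135,20,230),A2); print(t,inv(t)); plan(p,r,t,q,17)
A3=A2*[-1,-1,1]; t,q=tgt((-135,20,230),A3,(-11,0,25)); plan(p,r,t,q,17)
obs,poly=theta(); c,K,im=obs[0]
im=cv2.resize(c['frame'][100:265,130:320,::-1],None,fx=3.6,fy=3.6,interpolation=cv2.INTER_CUBIC)
q=proj(c,K,T([tin2tray(b,-29,0) for b in B],*v[:3]))
for u in q: cv2.circle(im,tuple(int(i) for i in ((u-[130,100]+.5)*3.6).round()),2,(0,0,255),-1)
cv2.imwrite('pics/t4.png',im)
E
```

```text
[[0.87, 0.0, 0.5], [-0.17, -0.94, 0.3], [0.47, -0.35, -0.81]]
t 12.50 corner [-31.8 -76.6  91.6] Ftray [-0.   0.5 -0. ]
[ 0.7   0.49 -0.63  1.79 -0.33  1.13  0.43]
[376.84591142 122.4318519  245.12189832] [-157.04450762   14.39929692  245.12189832]
row x17 [0.158, -0.496, -0.189, -0.33, 0.12, 0.814]
[[507.0, 29.0, 112.0], [459.0, 34.0, 139.0], [418.0, 54.0, 171.0], [390.0, 85.0, 206.0], [377.0, 122.0, 245.0]]
row x17 [0.505, 0.077, -0.273, -0.123, -0.337, -0.898]
[[520.0, 37.0, 119.0], [510.0, 67.0, 167.0], [479.0, 95.0, 207.0], [433.0, 115.0, 234.0], [377.0, 122.0, 245.0]]
```

View pics/t4.png

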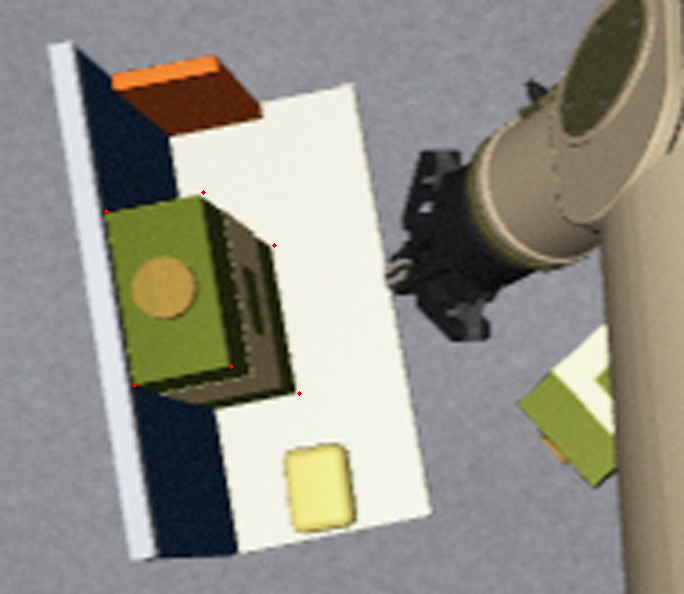

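Tin upright and flush with the board, lid at (163,288). Going round to the -x side.

servo_tool(
  series=[0.16,-0.48,-0.19,-0.33,0.12,0.81,-1,0.16,-0.48,-0.19,-0.33,0.12,0.81,-1,0.16,-0.48,-0.19,-0.33,0.12,0.81,-1,0.16,-0.48,-0.19,-0.33,0.12,0.81,-1,0.16,-0.48,-0.19,-0.33,0.12,0.81,-1],
)

```text
time: 13.02
ee_pos: [461.4, 36.1, 141.1]
tool_rot: [-0.229, 0.77, 0.551, 0.224]
force: [0.1, 0.8, 0.0]
opening: -0.1
gripper_force: 0.0
```

servo_tool(
  series=[0.16,-0.48,-0.19,-0.33,0.12,0.81,-1,0.16,-0.48,-0.19,-0.33,0.12,0.81,-1,0.16,-0.48,-0.19,-0.33,0.12,0.81,-1,0.16,-0.48,-0.19,-0.33,0.12,0.81,-1,0.16,-0.48,-0.19,-0.33,0.12,0.81,-1],
)

```text
time: 13.43
ee_pos: [413.8, 62.3, 181.1]
tool_rot: [-0.221, 0.878, 0.349, 0.241]
force: [-0.3, -0.1, 0.2]
opening: 0.0
gripper_force: 0.0
```

```bash
python3 - <<'E'
from h import *
p,r,s=rep(); print(s['joints'].round(2),p)
t,q=tgt((-120,10,210),A2); print(t,inv(t)); plan(p,r,t,q,7)
E
```

```text
t 13.43 corner [-113.9  -34.1  167.8] Ftray [-0.3 -0.1  0.2]
[ 0.9  -0.13 -0.65  2.27 -0.89  1.03 -0.07] [413.77424739  62.32793642 181.06290063]
[393.30940265 115.08655024 225.12189832] [-142.04450762    4.39929692  225.12189832]
row x7 [0.134, -0.383, -0.091, -0.327, 0.114, 0.818]
[[408.0, 69.0, 187.0], [395.0, 99.0, 212.0]]
```

```bash
python3 - <<'E'
from h import *
p,r,s=rep()
t,q=tgt((-112,25,140),A2); print(t,inv(t)); plan(p,r,t,q,8)
E
```

```text
t 13.43 corner [-113.9  -34.1  167.8] Ftray [-0.3 -0.1  0.2]
[398.68297886 131.2149314  155.12189832] [-134.04450762   19.39929692  155.12189832]
row x8 [-0.028, -0.288, 0.247, -0.286, 0.1, 0.716]
[[410.0, 70.0, 177.0], [400.0, 104.0, 164.0]]
```

servo_tool(
  series=[-0.03,-0.29,0.25,-0.29,0.1,0.72,-1,-0.03,-0.29,0.25,-0.29,0.1,0.72,-1,-0.03,-0.29,0.25,-0.29,0.1,0.72,-1,-0.03,-0.29,0.25,-0.29,0.1,0.72,-1,0,0,0,0,0,0,-1],
)

```text
time: 13.85
ee_pos: [400.3, 97.0, 165.9]
tool_rot: [-0.208, 0.927, 0.195, 0.243]
force: [-1.0, -0.7, 0.5]
opening: -0.0
gripper_force: 0.0
```

```bash
python3 - <<'E'
from h import *
p,r,s=rep(); print(s['joints'].round(2),p)
t,q=tgt((-112,25,120),A2); print(t,inv(t)); plan(p,r,t,q,5)
E
```

```text
t 13.85 corner [-117.9   -3.   151.9] Ftray [-1.1 -0.5  0.5]
[ 0.87 -0.3  -0.73  2.4  -1.05  0.91 -0.36] [400.25923263  96.9697187  165.91949569]
[398.68297886 131.2149314  135.12189832] [-134.04450762   19.39929692  135.12189832]
row x5 [-0.095, -0.17, 0.314, -0.227, 0.083, 0.575]
[[399.0, 104.0, 160.0], [399.0, 131.0, 135.0]]
```

```bash
sed -i 's/^z2=np.array(\[.5,.3,-.81\])/z2=np.array([.27,.3,-.91])/' h.py; python3 - <<'E'
from h import *
print(A2.round(2).tolist())
p,r,s=rep()
t,q=tgt((-103,24,135),A2); print(t,inv(t)); plan(p,r,t,q,6)
E
```

```text
[[0.96, 0.0, 0.27], [-0.08, -0.95, 0.3], [0.26, -0.31, -0.91]]
t 13.85 corner [-117.9   -3.   151.9] Ftray [-1.1 -0.5  0.5]
[412.50085012 131.53554693 155.01961821] [-120.36826267   17.40012587  155.01961821]
row x6 [0.087, -0.154, 0.184, -0.181, -0.334, 0.478]
[[402.0, 103.0, 165.0], [410.0, 126.0, 157.0]]
```

servo_tool(
  series=[0.09,-0.15,0.18,-0.18,-0.33,0.48,-1,0.09,-0.15,0.18,-0.18,-0.33,0.48,-1,0.09,-0.15,0.18,-0.18,-0.33,0.48,-1],
)

```text
time: 14.1
ee_pos: [407.5, 113.0, 162.6]
tool_rot: [-0.189, 0.956, 0.129, 0.184]
force: [0.3, 0.0, -0.5]
opening: -0.1
gripper_force: 0.0
```

servo_tool(
  series=[0.09,-0.15,0.18,-0.18,-0.33,0.48,-1,0.09,-0.15,0.18,-0.18,-0.33,0.48,-1,0.09,-0.15,0.18,-0.18,-0.33,0.48,-1,0,0,0,0,0,0,-1],
)

```text
time: 14.43
ee_pos: [415.5, 130.7, 157.5]
tool_rot: [-0.169, 0.976, 0.062, 0.123]
force: [1.4, 0.1, -0.1]
opening: -0.0
gripper_force: 0.0
```

```bash
python3 - <<'E'
from h import *
p,r,s=rep(); print(s['joints'].round(2),p)
t,q=tgt((-95,26,114),A2); plan(p,r,t,q,5)
print('x,y unit dirs in tool:',r.inv().apply(Rt.apply([1,0,0])).round(3),r.inv().apply(Rt.apply([0,1,0])).round(3))
c,K=cam('top')
cv2.imwrite('pics/t5.png',cv2.resize(c['frame'][90:290,110:330,::-1],None,fx=3,fy=3))
c,K=cam('scene')
cv2.imwrite('pics/s5.png',cv2.resize(c['frame'][150:390,300:500,::-1],None,fx=2.5,fy=2.5))
E
```

```text
t 14.43 corner [-100.1   22.8  137.5] Ftray [ 1.4 -0.1 -0.1]
[ 0.99 -0.23 -1.05  2.24 -0.72  0.88 -1.09] [415.50619452 130.71674201 157.4715424 ]
row x5 [-0.011, 0.034, 0.191, -0.006, -0.006, 0.005]
[[416.0, 132.0, 153.0], [420.0, 135.0, 134.0]]
x,y unit dirs in tool: [0.962 0.003 0.274] [-0.083 -0.949  0.304]
```

View pics/s5.png

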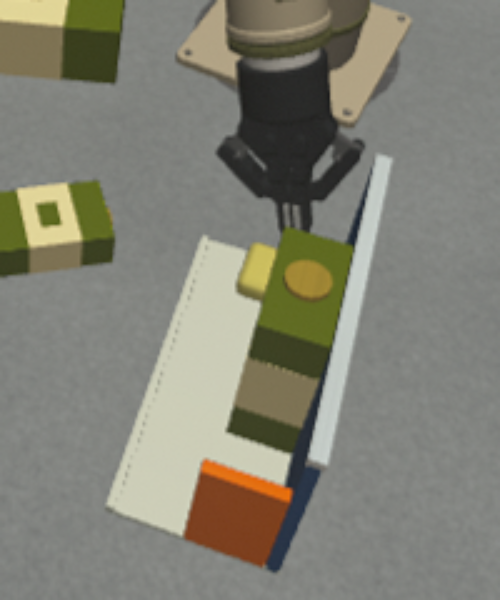

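Fingers stand just beyond the tin's -x side at about (292,225) in the crop. The tin is upright on the board, and the knuckles clear the board.

servo_tool(
  series=[-0.01,0.03,0.19,0,0,0,-1,-0.01,0.03,0.19,0,0,0,-1,-0.01,0.03,0.19,0,0,0,-1,-0.01,0.03,0.19,0,0,0,-1,0,0,0,0,0,0,-1],
)

```text
time: 14.95
ee_pos: [417.2, 133.7, 136.7]
tool_rot: [-0.169, 0.976, 0.061, 0.123]
force: [-0.7, 0.9, 0.5]
opening: -0.3
gripper_force: 0.0
```

servo_tool(
  series=[0.08,0,0.02,0,0,0,-1,0.08,0,0.02,0,0,0,-1,0.08,0,0.02,0,0,0,-1,0,0,0,0,0,0,-1],
)

```text
time: 15.28
ee_pos: [424.4, 134.7, 138.3]
tool_rot: [-0.169, 0.976, 0.061, 0.124]
force: [0.6, -0.2, -0.3]
opening: -0.3
gripper_force: 0.0
```

servo_tool(
  series=[0.06,0,0.02,0,0,0,-1,0.06,0,0.02,0,0,0,-1,0,0,0,0,0,0,-1],
)

```text
time: 15.53
ee_pos: [427.3, 135.2, 138.0]
tool_rot: [-0.169, 0.976, 0.061, 0.123]
force: [0.3, 0.6, 0.0]
opening: -0.0
gripper_force: 0.0
```

```bash
python3 - <<'E'
from h import *
p,r,s=rep()
E
```

```text
t 15.53 corner [-87.7  25.2 118. ] Ftray [0.3 0.5 0. ]
```

servo_tool(
  series=[-0.07,-0.03,0.15,0,0,0,-1,-0.01,-0.05,0.12,0,0,0,-1,0.05,0,0.02,0,0,0,-1,0.05,0,0.02,0,0,0,-1,0,0,0,0,0,0,-1],
)

```text
time: 15.95
ee_pos: [429.0, 139.9, 131.6]
tool_rot: [-0.169, 0.976, 0.061, 0.123]
force: [1.1, -0.4, 0.2]
opening: -0.2
gripper_force: 0.0
```

servo_tool(
  series=[0.05,0,0.01,0,0,0,-1,0.05,0,0.01,0,0,0,-1,0,0,0,0,0,0,-1],
)

```text
time: 16.2
ee_pos: [431.5, 140.1, 131.8]
tool_rot: [-0.169, 0.976, 0.061, 0.123]
force: [-0.0, -0.2, -0.4]
opening: 0.2
gripper_force: 0.1
```

```bash
python3 - <<'E'
from h import *
p,r,s=rep()
E
```

```text
t 16.20 corner [-82.8  29.3 111.8] Ftray [-0.  -0.1 -0.4]
```

Pushing on along +x.

servo_tool(
  series=[0.06,0,0.02,0,0,0,-1,0.06,0,0.02,0,0,0,-1,0,0,0,0,0,0,-1],
)

```text
time: 16.45
ee_pos: [434.7, 140.8, 131.6]
tool_rot: [-0.169, 0.976, 0.061, 0.123]
force: [0.3, 0.1, -0.6]
opening: -0.3
gripper_force: 0.1
```

servo_tool(
  series=[0.06,0,0.02,0,0,0,-1,0.06,0,0.02,0,0,0,-1,0,0,0,0,0,0,-1],
)

```text
time: 16.7
ee_pos: [437.9, 141.3, 131.6]
tool_rot: [-0.169, 0.976, 0.061, 0.123]
force: [-0.4, 0.9, 0.3]
opening: 0.1
gripper_force: 0.1
```

```bash
python3 - <<'E'
from h import *
p,r,s=rep()
E
```

```text
t 16.70 corner [-76.2  29.5 111.6] Ftray [-0.2  1.   0.3]
```

servo_tool(
  series=[0.06,0,0.02,0,0,0,-1,0.06,0,0.02,0,0,0,-1,0,0,0,0,0,0,-1],
)

```text
time: 16.95
ee_pos: [441.0, 142.0, 131.5]
tool_rot: [-0.169, 0.976, 0.061, 0.123]
force: [0.0, -1.0, 0.3]
opening: 0.1
gripper_force: 0.1
```

servo_tool(
  series=[0.06,0,0.02,0,0,0,-1,0.06,0,0.02,0,0,0,-1,0,0,0,0,0,0,-1],
)

```text
time: 17.2
ee_pos: [444.1, 142.5, 131.3]
tool_rot: [-0.169, 0.976, 0.061, 0.123]
force: [-1.0, 0.2, 0.1]
opening: 0.1
gripper_force: 0.1
```

```bash
python3 - <<'E'
from h import *
p,r,s=rep()
E
```

```text
t 17.20 corner [-69.9  29.6 111.4] Ftray [-0.9  0.4  0.1]
```

```bash
cat > fitx.py <<'E'
from h import *
# yellow lid centroid + bright green top face -> tin x (tray), plane z=176
def top():
    c,K=cam('top'); im=cv2.cvtColor(c['frame'],cv2.COLOR_RGB2HSV)
    h,s,w=cv2.split(im)
    lid=((h>13)&(h<25)&(s>120)&(w>90)).astype(np.uint8); roi=np.zeros_like(lid); roi[100:240,150:230]=1
    g=((h>28)&(h<45)&(s>130)&(w>70)).astype(np.uint8)*roi
    for nm,m,z in(('lid',lid*roi,182),('green',g,176)):
        n,l,st,ce=cv2.connectedComponentsWithStats(m)
        if n<2: print(nm,'none'); continue
        k=1+np.argmax(st[1:,4]); print(nm,st[k,4],'tray',inv(ray(c,K,*ce[k],z)).round(1))
        if nm=='green':
            rr=cv2.minAreaRect(cv2.findContours((l==k).astype(np.uint8),0,2)[0][0]); bx=cv2.boxPoints(rr)
            print([inv(ray(c,K,*b,176)).round(1)[:2].tolist() for b in bx])
top(); p,r,s=rep()
E
python3 fitx.py
```

```text
lid 233 tray [-16.6  40.5 182. ]
green 1042 tray [-16.6  40.3 176. ]
[[38.9, 71.1], [37.7, 10.8], [-72.1, 10.1], [-70.9, 69.6]]
t 17.25 corner [-70.   29.7 111.4] Ftray [-0.2  0.4 -0.8]
```

Tin is sliding with low force and still flush with the board. Continuing.

servo_tool(
  series=[0.1,0,0.03,0,0,0,-1,0.14,0,0.04,0,0,0,-1,0.14,0,0.04,0,0,0,-1,0.14,0,0.04,0,0,0,-1,0.14,0,0.04,0,0,0,-1],
)

```text
time: 17.67
ee_pos: [460.8, 145.4, 131.1]
tool_rot: [-0.169, 0.976, 0.061, 0.123]
force: [-1.3, 0.1, 0.2]
opening: 0.0
gripper_force: 0.7
```

servo_tool(
  series=[0.14,0,0.04,0,0,0,-1,0.14,0,0.04,0,0,0,-1,0.14,0,0.04,0,0,0,-1,0.14,0,0.04,0,0,0,-1,0.1,0,0.03,0,0,0,-1],
)

```text
time: 18.08
ee_pos: [478.0, 148.4, 131.2]
tool_rot: [-0.169, 0.976, 0.061, 0.123]
force: [-1.8, 0.3, -0.5]
opening: -0.4
gripper_force: 0.7
```

```bash
python3 fitx.py
```

```text
lid 232 tray [ 17.4  40.3 182. ]
green 989 tray [ 20.   40.7 176. ]
[[72.6, 71.8], [71.8, 11.1], [-37.8, 10.1], [-36.8, 69.9]]
t 18.13 corner [-35.1  29.7 111.5] Ftray [-0.  -1.1  0.5]
```

servo_tool(
  series=[0.12,0,0.03,0,0,0,-1,0.14,0,0.04,0,0,0,-1,0.14,0,0.04,0,0,0,-1,0.14,0,0.04,0,0,0,-1,0.14,0,0.04,0,0,0,-1],
)

```text
time: 18.55
ee_pos: [495.4, 151.3, 131.3]
tool_rot: [-0.169, 0.976, 0.061, 0.123]
force: [-0.8, 0.3, 0.1]
opening: -0.0
gripper_force: 0.7
```

servo_tool(
  series=[0.14,0,0.04,0,0,0,-1,0.14,0,0.04,0,0,0,-1,0.14,0,0.04,0,0,0,-1,0.1,0,0.03,0,0,0,-1,0.05,0,0.01,0,0,0,-1],
)

```text
time: 18.97
ee_pos: [510.0, 153.9, 131.4]
tool_rot: [-0.169, 0.976, 0.061, 0.123]
force: [-1.4, -0.2, -0.0]
opening: -0.2
gripper_force: 0.7
```

```bash
python3 fitx.py
```

```text
lid 231 tray [ 49.9  40.4 182. ]
green 879 tray [ 56.3  40.9 176. ]
[[104.2, 71.5], [103.5, 11.2], [-5.0, 9.9], [-4.2, 69.5]]
t 19.02 corner [ -3.   29.8 111.5] Ftray [-0.4  1.   0.5]
```

15 mm to go, so I'm switching to smaller steps.

servo_tool(
  series=[0.08,0,0.02,0,0,0,-1,0.08,0,0.02,0,0,0,-1,0.08,0,0.02,0,0,0,-1,0.08,0,0.02,0,0,0,-1,0.06,0,0.02,0,0,0,-1],
)

```text
time: 19.43
ee_pos: [519.5, 155.3, 131.6]
tool_rot: [-0.169, 0.976, 0.061, 0.123]
force: [-1.8, -0.2, -0.3]
opening: 0.1
gripper_force: 0.7
```

servo_tool(
  series=[0.03,0,0.01,0,0,0,-1,0.03,0,0.01,0,0,0,-1,0.03,0,0.01,0,0,0,-1,0,0,0,0,0,0,-1],
)

```text
time: 19.77
ee_pos: [521.8, 155.8, 131.5]
tool_rot: [-0.169, 0.976, 0.061, 0.123]
force: [-0.5, 1.0, -0.3]
opening: 0.2
gripper_force: 0.3
```

servo_tool(
  series=[0.03,0,0.01,0,0,0,-1,0.03,0,0.01,0,0,0,-1,0,0,0,0,0,0,-1],
)

```text
time: 20.02
ee_pos: [523.3, 156.1, 131.5]
tool_rot: [-0.169, 0.976, 0.061, 0.123]
force: [-1.0, 0.3, 0.6]
opening: 0.2
gripper_force: 0.4
```

```bash
python3 fitx.py
```

```text
lid 226 tray [ 63.5  40.2 182. ]
green 834 tray [ 72.4  41.  176. ]
[[118.4, 71.5], [117.6, 11.1], [8.2, 10.0], [9.2, 69.7]]
t 20.07 corner [ 10.5  29.7 111.5] Ftray [-1.4 -0.6  0.8]
```

servo_tool(
  series=[0.03,0,0.01,0,0,0,-1,0.03,0,0.01,0,0,0,-1,0,0,0,0,0,0,-1],
)

```text
time: 20.32
ee_pos: [524.7, 156.4, 131.3]
tool_rot: [-0.169, 0.976, 0.061, 0.123]
force: [-1.0, -0.6, 0.1]
opening: 0.4
gripper_force: 0.7
```

servo_tool(
  series=[0.03,0,0.01,0,0,0,-1,0.02,0,0.01,0,0,0,-1,0,0,0,0,0,0,-1],
)

```text
time: 20.57
ee_pos: [525.0, 156.9, 130.7]
tool_rot: [-0.169, 0.976, 0.061, 0.122]
force: [-6.5, -0.5, 3.2]
opening: 0.1
gripper_force: 3.3
```

servo_tool(
  series=[0.03,0,0.01,0,0,0,-1,0,0,0,0,0,0,-1],
)

```text
time: 20.73
ee_pos: [525.1, 157.1, 130.3]
tool_rot: [-0.169, 0.976, 0.062, 0.121]
force: [-9.7, -0.6, 4.2]
opening: 0.1
gripper_force: 4.9
```

servo_tool(
  series=[0.01,0,-0.02,0,0,0,-1,0,0,0,0,0,0,-1,0,0,0,0,0,0,-1,0,0,0,0,0,0,-1],
)

```text
time: 21.07
ee_pos: [525.1, 156.9, 130.5]
tool_rot: [-0.169, 0.976, 0.062, 0.121]
force: [-7.3, -0.0, -0.9]
opening: 0.2
gripper_force: 3.5
```

```bash
python3 fitx.py
```

```text
lid 231 tray [ 65.   40.9 182. ]
green 813 tray [ 75.2  41.5 176. ]
[[120.1, 71.2], [118.7, 11.0], [9.6, 11.0], [11.1, 70.3]]
t 21.12 corner [ 12.2  30.2 110.5] Ftray [-6.   0.9 -0.2]
```

One more nudge to bring it back to 10 N, held.

servo_tool(
  series=[0.03,0,0,0,0,0,-1,0,0,0,0,0,0,-1,0,0,0,0,0,0,-1],
)

```text
time: 21.37
ee_pos: [525.2, 157.0, 130.5]
tool_rot: [-0.169, 0.976, 0.062, 0.121]
force: [-10.7, -1.3, 1.7]
opening: -0.1
gripper_force: 5.3
```

servo_tool(
  series=[0.01,0,0,0,0,0,-1,0,0,0,0,0,0,-1,0,0,0,0,0,0,-1,0,0,0,0,0,0,-1],
)

```text
time: 21.7
ee_pos: [525.2, 157.0, 130.4]
tool_rot: [-0.169, 0.976, 0.062, 0.12]
force: [-11.9, -1.6, 3.5]
opening: -0.1
gripper_force: 6.0
```

Pressed against the cheek at about 11 N and not moving. Letting go straight back.

servo_tool(
  series=[-0.08,0,-0.02,0,0,0,-1,-0.2,0,-0.06,0,0,0,-1,-0.5,0,-0.14,0,0,0,-1,-0.6,0,-0.16,0,0,0,-1,-0.6,0,-0.16,0,0,0,-1],
)

```text
time: 22.12
ee_pos: [477.1, 148.3, 131.5]
tool_rot: [-0.169, 0.976, 0.061, 0.124]
force: [0.1, 0.9, 0.7]
opening: 0.0
gripper_force: 0.0
```

servo_tool(
  series=[-0.2,0.3,-0.6,0,0,0,-1,0,0.3,-0.8,0,0,0,-1,0,0.3,-0.8,0,0,0,-1,0,0.2,-0.4,0,0,0,-1,0,0,0,0,0,0,-1],
)

```text
time: 22.53
ee_pos: [463.9, 97.4, 182.2]
tool_rot: [-0.167, 0.976, 0.06, 0.125]
force: [0.2, -0.4, 0.6]
opening: -0.3
gripper_force: 0.0
```

```bash
python3 fitx.py; python3 - <<'E'
from h import *
a,_=cam('top'); b,_=cam('scene')
A=cv2.resize(a['frame'][90:290,130:330],None,fx=2,fy=2.); Bm=cv2.resize(b['frame'][190:390,300:500],None,fx=2,fy=2.)
cv2.imwrite('pics/end.png',np.hstack([A,Bm])[:,:,::-1])
E
```

```text
lid 231 tray [ 64.9  40.7 182. ]
green 1025 tray [ 64.   40.5 176. ]
[[119.8, 71.4], [118.8, 11.2], [9.9, 10.6], [11.0, 70.0]]
t 22.58 corner [-58.2 -17.2 161.2] Ftray [-0.2  0.2 -0.3]
```

View pics/end.png

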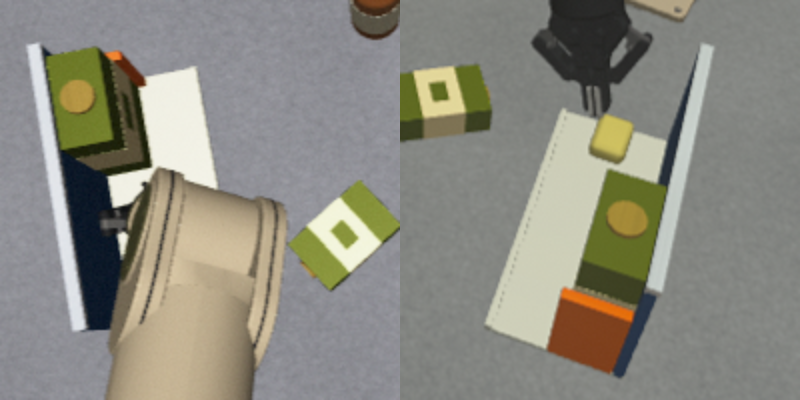

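The tin stands upright in the corner, lid at (77,97) in the left view, flush with both the board and the cheek. The soap is untouched and the robot is clear.

```bash
python3 -c "
from rig import sign_off; print(sign_off())"
```

```text
the job is handed in; nothing more can be done
None
```

Job handed in at about 22.6 s: the olive tin stands upright, let go of, in the corner against splashback and cheek, after presses of about 10.6 N and 12 N, and the last camera views show nothing else moved.

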